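Tighten the spindle chuck, then hold back the belt tensioner

ROBOT

A 6-joint arm with a two-finger parallel gripper is mounted at the origin on the work surface. World frame = base frame: x ahead of the robot, y to its left, z up, the work surface at z = 0. Lengths are in mm, angles in rad, forces in N, time in s.
With the tool pointing down it reaches from about 400 to 925 mm from the base axis. Payload 12.5 kg.
Tool frame: the origin (TCP) lies on the mounting face of the last link; the fingertips stand 190 mm ahead of it and the grasp point (between the pads) lies 171 mm ahead of it (env.grasp_offset is the distance from the TCP to the grasp point, in mm); z points along the fingers, y is the direction in which the jaws open and shut (so a half turn about z gives the same grasp; the last joint's range is limited). The gripper opens to 95 mm and grips with 3 to 60 N. Pads are 20 mm wide; open, the fingers measure 119 mm over their backs; the gripper's body (75 mm by 180 mm) begins 59 mm behind the grasp point.
Start: joints at [-1.392, 0.491, 1.559, -0, 1.092, -0.106], TCP at [175.623, -599.818, 404.761] pointing down, gripper open.
Joint ranges: [-3.1, 3.1], [-0.84, 2.19], [0.05, 2.79], [-1.13, 4.28], [0.06, 2.93], [-2.69, 2.69]. Speed limits (rad/s): [2.22, 2.22, 2.79, 3.14, 3.14, 3.14].

INTERFACE

Orientations are given as [roll, pitch, yaw] about the fixed x, y, z axes, in that order (R = Rz(yaw) Ry(pitch) Rx(roll)).
In Python, from cell import env, viewer gives the robot as it stands.
- The arm moves only by the tool play_rows, never from a script. Its argument "increments" is a list of rows, each an object of numbers: "dx", "dy", "dz": the shift along the tool's x, y, z in mm; "rx", "ry", "rz": the turn, a rotation vector about the tool's x, y, z in units of 6 degrees (1.0 is 6 degrees). A call has 1 to 8 rows; each row is the pose to reach, as a shift and turn from the pose measured when the call began, along the tool's axes at that moment; what a row does not reach only later rows make up. A row lasts 1/12 s, in which the tool goes at most 41.7 mm and 7.16 degrees, less where a joint would pass 70% of its speed; a pose out of reach is approached as far as the arm can. A call with a gripper value outside its range is refused whole. "fingers" is the opening, from 0 (shut) to 1 (fully open), set as the call begins (left out, the last holds). The fingers move at their own pace and stop on an object; the grip force is fixed at half the most. Time passes only in rows, so rows that repeat a pose let the fingers close. It gives the time, the measured TCP pose, the force and the opening at its end, in the units of the state.
- env.state(): the state, without advancing time (a new reading comes with each control period).
- viewer.read_camera(name): name is "side" or "top" or "wrist"; returns a dict with "image" (480x640x3 uint8, red, green, blue), "fx", "fy", "cx", "cy" (pixels), "k1" (the pictures are not rectified: a ray, as slopes to the right and down, at radius r is drawn at 1 + k1 r^2 times it, then the intrinsics apply), "rvec" (rotation vector, rad) and "tvec" (3), from world to camera coordinates, as OpenCV has them. Camera axes: x right, y down, z forward; pixel columns grow to the right and rows downward; lengths in mm; the calibration is good to about 2 mm. A picture is of the moment at which its call begins. There is no depth.
- env.job_done(): hands the job in, once; it reports no verdict.
The state is a dict: "t": time; "joints": joint angles; "qvel": joint speeds; "tau": joint torques, N m; "eef_pos": TCP position; "tcp_rot": TCP orientation; "ft_force": force on the tool from outside, world axes, zero at the start; "moment": the same for the moment, N m; "opening": opening from 0.0 (shut) to 1.0 (fully open).
Only numpy, scipy, OpenCV 4.12 (cv2) and the standard library are available. Lean on these libraries where they do the work, as an engineer would, in place of code of your own. Each camera call takes 0.05 s, during which the arm holds its last target.

TASK

The bench deburring spindle has its belt guard off for a new bit and a new belt. Turn the knurled chuck sleeve clockwise (seen from above) until its three jaws are tight on the bit that stands loose in it, then push the sprung belt tensioner arm, the one with an upright post at its free end, away from the pulleys until it has clicked right past its ratchet pawl. Finish while still holding the arm back there with your fingers, so that I can slip the belt on (let go, it springs back); leave everything else on the bench where it is.

Things in the scene. Friction and masses are not known exactly. Their poses are not given: they have to be found in the camera images.
- spindle_unit: The bolted-down machine: grey base 188 x 318 mm, aluminium deck 62 mm above the bench. Origin: middle of the base on the bench; x to the machine's back, y along it. In x, y (mm): chuck over its 60 mm pulley at (0, +90), motor pulley, 36 mm, at (0, -110), tensioner pivot (+56, +30), two 22 mm guard studs at the front corners. Only the chuck and the post stand above 100 mm. The spindle is locked
- sleeve_mid (a point): Centre of the chuck sleeve on its upright axis, 117 mm above the bench; axes as the machine's. The sleeve is a knurled steel cylinder 49 mm in diameter, 104 to 131 mm above the bench, free all round. Below it: a 42 mm plate, a thin neck, and under 88 mm the 60 mm pulley. Above it the jaws reach 144 mm and the bit 158 mm, within 20 mm of the axis
- sleeve (a joint): Turn of the chuck sleeve in rad, growing clockwise seen from above (about -z). 0.15 N m of friction; it stays where it is left. Each rad moves the three jaws 2.5 mm inwards: 0 is open, they meet the bit's shank at about 1.22 and are tight at 1.4 to 1.6, where it takes 0.3 to 0.5 N m; stop at 1.75. It starts between 0.2 and 0.55
- jaw0: One of the three equal chuck jaws on the chuck's face, small steel blocks 9 mm high; origin on the machine's bottom plane below the spindle axis
- jaw1: The second chuck jaw, as jaw0, 120 degrees round
- jaw2: The third chuck jaw, as jaw0, 240 degrees round
- bit: Stub countersink bit, steel, 46 mm long: shank 8 mm in diameter, head 12.4 mm, tip up. Origin: centre of the shank's lower end, z along the bit to its tip. It stands loose in a 10 mm bore, 22 mm deep, in the middle of the open chuck
- tensioner (a joint): Swing of the tensioner arm in rad about its upright pivot, counter-clockwise seen from above, which takes the post away from the pulleys to the machine's back. 0: sprung rest. The tooth meets the pawl at 0.16 and drops off it with a click at 0.50; end stop 0.75. At the post it takes 3.6 N at 0, 9 N to start over the pawl, 7 N at 0.6. The ratchet does not hold it: let go, it springs back to 0
- post_mid (a point): Middle of the upright finger post at the free end of the tensioner arm, 122 mm above the bench, 100 mm from the pivot axis; moves with the arm. The post is a steel cylinder 16 mm in diameter, 98 to 144 mm above the bench; the arm and all else within 70 mm of it lies below 98 mm
- tensioner_pivot (a point): Point on the tensioner's upright pivot axis at the height of post_mid, 122 mm above the bench; axes as the machine's. At joint value 0 the post lies at (-39, -92) mm from here in the machine's x, y
- pawl (a joint): Lift of the ratchet pawl in rad: 0 at rest, about 0.06 while the tensioner's tooth rides under it, back to 0 after the click
- thumb_nut0: Brass thumb nut 18 mm in diameter, 12 mm high, lying on the machine's deck; leave alone
- thumb_nut1: The second brass thumb nut on the deck; leave alone
- bit_stand: Black block 50 x 110 x 22 mm with four spare bits standing in it, 44 mm high; leave alone
- screwdriver: Screwdriver lying on the bench, 170 mm long; leave alone
- flux_bottle: White jar with a steel cap, 60 mm in diameter, 85 mm high; leave alone
- tape_roll: Roll of clear tape lying flat, 68 mm in diameter, 16 mm high; leave alone
- multimeter: Grey hand multimeter, 160 x 78 x 40 mm; leave alone
- pen_cup: Black cup of tools, 72 mm in diameter, up to 170 mm high; leave alone

How it is judged (in metres and radians):
On the way, in this order (a step that is already met when the one before it is completed fails the run):
1. the chuck sleeve is turned until all three jaws are tight on the bit (value of joint sleeve above 1.2 rad and contact force between each of jaw0, jaw1, jaw2 and bit above 4 N), for 0.2 s.
2. the tensioner's tooth rides under the pawl, which lifts (value of joint pawl above 0.035 rad).
3. the tensioner arm is past the click and the pawl has dropped (value of joint tensioner above 0.52 rad and value of joint pawl below 0.02 rad), for 0.2 s.
At the end, for the whole second after the job is handed in: The tensioner is past its click (joint over 0.52, pawl under 0.02 rad) and the fingers bear over 2 N of it; the sleeve is over 1.2 rad, each jaw presses the bit with over 4 N, the bit upright within 0.08 rad, its foot under 118 mm; all else where it was (all of step 1 and all of step 3 and contact force between the fingers and tensioner above 2 N and angle between bit's own z axis and vertical below 0.08 rad and height (world z) of bit below 0.118 m); the arm keeps its last pose, push and grip.
It fails at once if a bystander is moved by more than 25 mm (distance of any of thumb_nut0, thumb_nut1, bit_stand, screwdriver, flux_bottle, tape_roll, multimeter, pen_cup from where it was at the start of the episode above 0.025 m).
It also fails if it takes over 48 s, if anything falls off the work surface, if the arm or the gripper's body presses on something with over 40 N, if the wrist force passes 120 N, or if a joint passes its speed limit or range.

## Working session

There is one attempt and no reset: what is moved stays moved. The work goes in short steps, Python scripts to look and compute and a tool call to move; the robot and the scene stay as the last step left them, time stands still between calls to the robot, and variables do not carry over. Pictures are saved under pics/ and viewed, and the job is handed in when it is done.

Besides the shell and the picture viewer there is one more tool, called after "Emit:" as name(argument=value, ...), one argument or row to a line, values as JSON. play_rows: Moves the arm, as the interface text tells. Its arguments: {"type":"object","properties":{"increments":{"type":"array","items":{"type":"object","properties":{"dx":{"type":"number"},"dy":{"type":"number"},"dz":{"type":"number"},"rx":{"type":"number"},"ry":{"type":"number"},"rz":{"type":"number"}}}},"fingers":{"type":"number"}},"required":["increments"]}

```bash
ls; mkdir -p pics; python3 - <<'E'
from cell import env, viewer
import cv2
print(env.state())
for n in ["side","top","wrist"]:
    c=viewer.read_camera(n); cv2.imwrite(f"pics/{n}0.png",c["image"][:,:,::-1])
    print(n,{k:v for k,v in c.items() if k!="image"})
E
```

```text
pics
{'t': 0.0, 'joints': array([-1.39157675e+00,  4.91565160e-01,  1.55941886e+00,  1.89949686e-06,
        1.09170556e+00, -1.05617214e-01]), 'qvel': array([ 0.00075777,  0.00067514,  0.0019571 , -0.0003924 ,  0.00144388,
        0.00263594]), 'tau': array([ 7.32027784e-04, -6.12633848e+01, -2.58179533e+01,  6.92996965e-02,
        4.82486759e-02, -1.01674470e-04]), 'eef_pos': array([ 175.63303077, -599.79117907,  404.16869015]), 'tcp_rot': array([-3.14050202e+00, -1.17314127e-04,  2.84835851e-01]), 'ft_force': array([ 0.24402202,  0.26830328, -0.50130149]), 'moment': array([0.0330831 , 0.02510445, 0.03552722]), 'opening': 0.9978916626855885}
side {'fx': 508.80910348220607, 'fy': 508.80910348220607, 'cx': 322.0438111121533, 'cy': 243.4503077566737, 'k1': -0.05085717222477996, 'rvec': array([ 0.54151977, -2.63268819,  1.22516271]), 'tvec': array([517.07256997, 256.34261338, 820.92183551])}
top {'fx': 471.0023472718035, 'fy': 471.0023472718035, 'cx': 320.4389669408143, 'cy': 244.9196192826557, 'k1': -0.12146517300089561, 'rvec': array([ 2.20477225, -2.14669067,  0.04370725]), 'tvec': array([ -25.05374336,  593.85171564, 1118.91308995])}
wrist {'fx': 354.82521495364153, 'fy': 354.82521495364153, 'cx': 322.6832070292642, 'cy': 240.87717246079168, 'k1': -0.03215276146564259, 'rvec': array([-2.33004988,  1.74583337,  0.24214753]), 'tvec': array([-624.42854507,  -30.18069649,  390.95835674])}
```

View pics/side0.png

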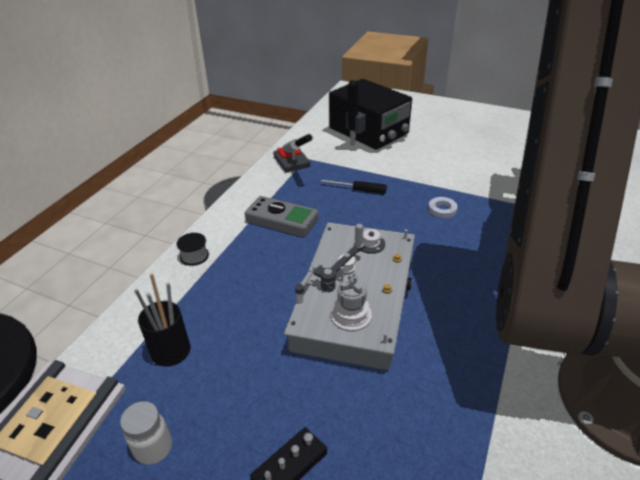

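View pics/top0.png

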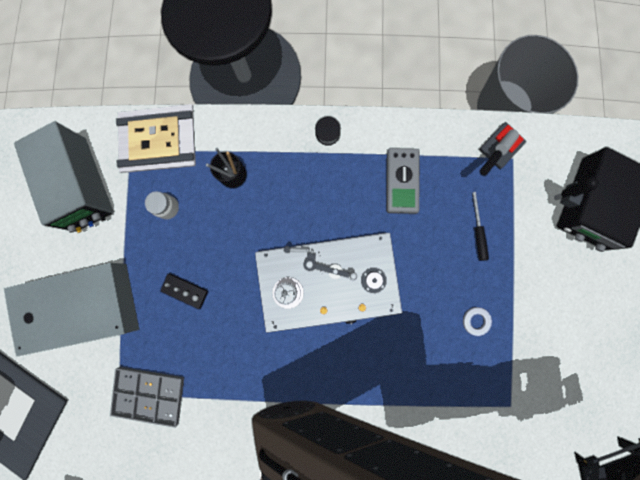

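View pics/wrist0.png

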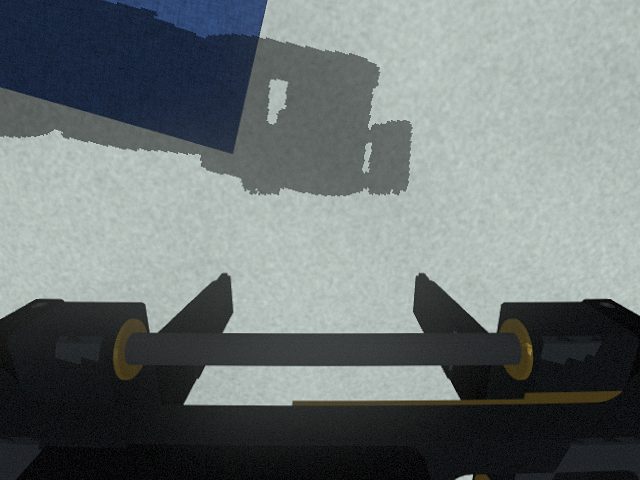

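```bash
cat > h.py <<'E'
from cell import env, viewer
import cv2, numpy as np
from scipy.spatial.transform import Rotation as R
def cam(n,name=None):
    c=viewer.read_camera(n)
    c["K"]=np.array([[c["fx"],0,c["cx"]],[0,c["fy"],c["cy"]],[0,0,1]]);c["D"]=np.array([c["k1"],0,0,0,0.])
    if name: cv2.imwrite(f"pics/{name}.png",c["image"][:,:,::-1])
    return c
def proj(c,P): return cv2.projectPoints(np.atleast_2d(np.array(P,float)),c["rvec"],c["tvec"],c["K"],c["D"])[0][:,0]
def atz(c,uv,z):
    uv=np.atleast_2d(np.array(uv,float)); s=cv2.undistortPoints(uv[:,None],c["K"],c["D"])[:,0]
    M=cv2.Rodrigues(c["rvec"])[0]; o=-M.T@c["tvec"]; d=np.c_[s,np.ones(len(s))]@M
    return o+d*((z-o[2])/d[:,2])[:,None]
def crop(c,x0,y0,x1,y1,f,name): 
    cv2.imwrite(f"pics/{name}.png",cv2.resize(np.ascontiguousarray(c["image"][y0:y1,x0:x1,::-1]),None,fx=f,fy=f,interpolation=cv2.INTER_CUBIC))
E
python3 - <<'E'
from h import *
c=cam("top"); crop(c,240,220,420,345,4.4,"top_c")
c=cam("side"); crop(c,270,210,430,380,3.5,"side_c")
E
```

```text
(no output)
```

View pics/top_c.png

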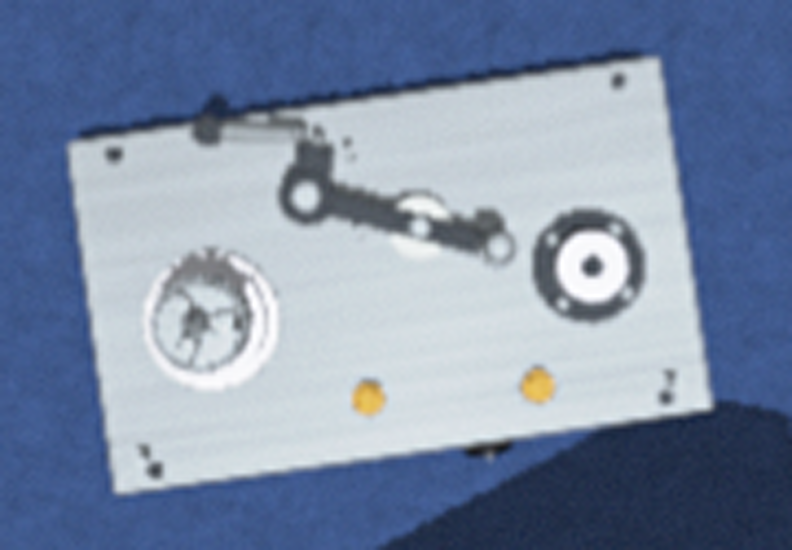

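View pics/side_c.png

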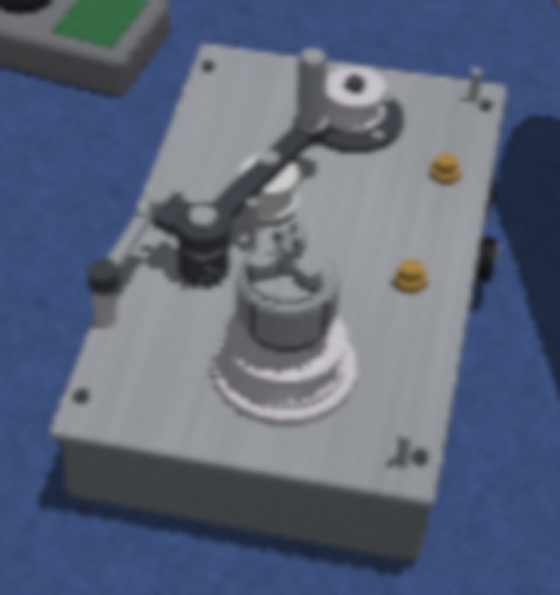

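```bash
cat > fit.py <<'E'
from h import *
from scipy.optimize import least_squares
ct=cam("top"); cs=cam("side")
m=np.array([[94,159,62],[94,-159,62],[-94,-159,62],[-94,159,62]],float)
ut=np.array([[68,143],[658,57],[713,408],[115,493]])/4.4+[240,220]-.4
us=np.array([[52,433],[203,44],[506,86],[435,498]])/3.5+[270,210]-.4
def W(p,P):
    P=np.atleast_2d(P).astype(float); c,s=np.cos(p[2]),np.sin(p[2])
    return np.c_[p[0]+c*P[:,0]-s*P[:,1],p[1]+s*P[:,0]+c*P[:,1],P[:,2]]
for nm,sel in (("top",[1,0]),("side",[0,1]),("both",[1,1])):
    f=lambda p:np.r_[sel[0]*(proj(ct,W(p,m))-ut).ravel(),sel[1]*(proj(cs,W(p,m))-us).ravel()]
    r=least_squares(f,[600,0,0.15]); print(nm,r.x,r.fun.round(1))
p=r.x
print("sleeve",W(p,[[0,90,117]]),"pivot",W(p,[[56,30,122]]),"post",W(p,[[17,-62,122]]))
np.save("p.npy",p)
def draw(c,x0,y0,x1,y1,f,name):
    crop(c,x0,y0,x1,y1,f,name); im=cv2.imread(f"pics/{name}.png")
    a=np.linspace(0,2*np.pi,40)
    circ=lambda x,y,r,z:np.c_[x+r*np.cos(a),y+r*np.sin(a),z+0*a]
    for P in [m[[0,1,2,3,0]],circ(0,90,24.5,131),circ(0,90,24.5,104),circ(17,-62,8,144),circ(17,-62,8,98),circ(0,90,30,88),circ(0,-110,18,85)]:
        q=((proj(c,W(p,P))-[x0,y0]+.5)*f).astype(np.int32); cv2.polylines(im,[q],False,(0,0,255),1)
    cv2.imwrite(f"pics/{name}.png",im)
draw(ct,240,220,420,345,4.4,"ov_t"); draw(cs,270,210,430,380,3.5,"ov_s")
E
python3 fit.py
```

```text
top [ 5.05680454e+02 -2.96295768e+01  1.70563708e-01] [-0.4 -0.3  0.4 -0.3  0.1  0.2 -0.1  0.4 -0.   0.  -0.  -0.   0.  -0.
  0.   0. ]
side [ 5.06634132e+02 -3.07861025e+01  1.73162800e-01] [-0.  -0.   0.  -0.   0.  -0.   0.   0.  -0.4 -0.5 -0.5 -0.5  0.3 -0.6
  0.5  0.9]
both [ 5.06170726e+02 -3.01415184e+01  1.71878750e-01] [-0.2 -0.4  0.6 -0.6  0.4 -0.1  0.2  0.2 -0.4 -0.2 -0.3 -0.3  0.5 -0.3
  0.5  1.4]
sleeve [[490.77769103  58.5323475  117.        ]] pivot [[556.21456393   8.99432507 122.        ]] post [[533.52432402 -88.32038611 122.        ]]
```

View pics/ov_t.png

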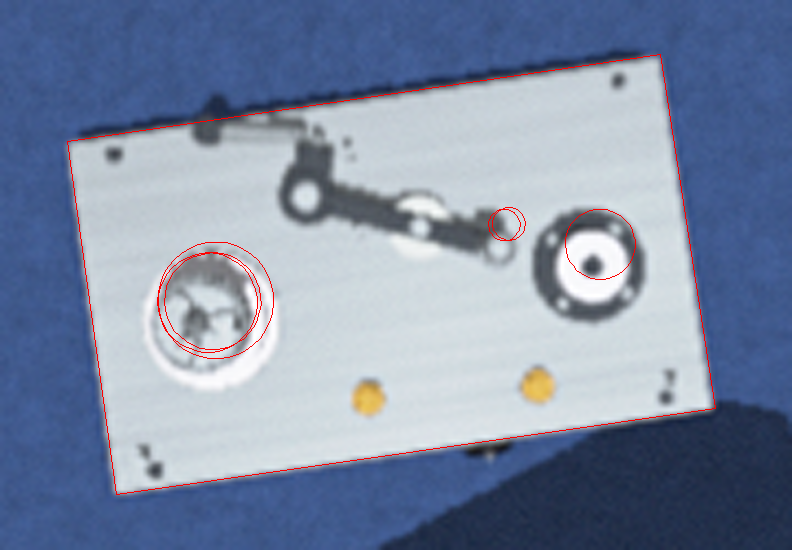

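View pics/ov_s.png

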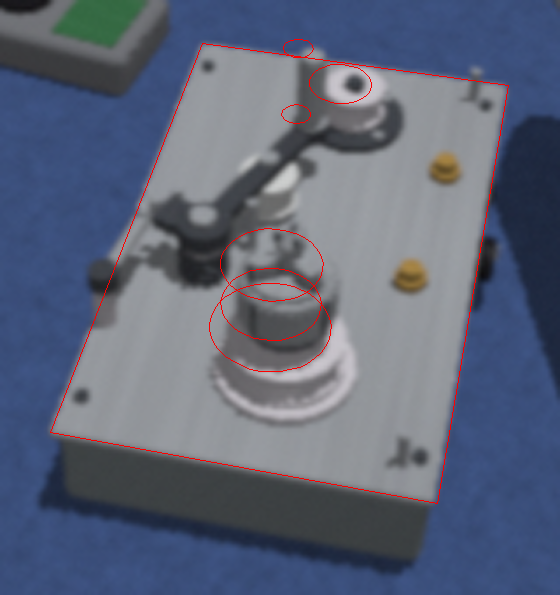

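```bash
cat > tri.py <<'E'
from h import *
ct=cam("top"); cs=cam("side"); p=np.load("p.npy")
def tri(a,b):
    P=[];U=[]
    for c,u in ((ct,a),(cs,b)):
        P.append(np.c_[cv2.Rodrigues(c["rvec"])[0],c["tvec"]]); U.append(cv2.undistortPoints(np.array(u,float).reshape(1,1,2),c["K"],c["D"]).reshape(2,1))
    X=cv2.triangulatePoints(P[0],P[1],U[0],U[1]).ravel();X=X[:3]/X[3]
    return X, proj(ct,X)[0]-a, proj(cs,X)[0]-b
for n,a,b in [("post",(498,246),(313,55)),("mot",(592,266),(354,84)),("pivot",(306,195),(203,213)),("slv",(202,322),(288,284)),("nut0",(537,385),(446,165)),("nut1",(369,398),(411,273)),("hole",(114,154),(81,396)),("hole2",(617,80),(208,66)),("idler",(421,228),(268,158))]:
    a=np.array(a)/4.4+[240,220]-.4; b=np.array(b)/3.5+[270,210]-.4
    X,e,f=tri(a,b); d=X[:2]-p[:2]; c,s=np.cos(p[2]),np.sin(p[2])
    print(n,X.round(1),"machine",(c*d[0]+s*d[1]).round(1),(-s*d[0]+c*d[1]).round(1),e.round(1),f.round(1))
E
python3 tri.py
```

```text
post [522.7 -83.3 146.1] machine 7.2 -55.2 [-0.1 -0.2] [0.2 0. ]
mot [ 514.3 -133.9   91.2] machine -9.7 -103.6 [-0.1 -0.3] [0.4 0. ]
pivot [545.9  12.7 105. ] machine 46.5 35.4 [-0.1 -0.1] [0.2 0. ]
slv [480.8  61.6 124.1] machine -9.3 94.7 [-0.  -0.1] [0.1 0. ]
nut0 [ 450.9 -108.7   71.4] machine -67.9 -68.0 [-0. -0.] [ 0. -0.]
nut1 [442.2 -21.4  70.1] machine -61.6 19.6 [-0.1 -0.2] [0.3 0. ]
hole [566.4 117.3  64.2] machine 84.5 135.0 [-0.2 -0.4] [0.5 0. ]
hole2 [ 611.7 -147.5   65. ] machine 83.9 -133.7 [-0.  -0.1] [0.1 0. ]
idler [531.8 -45.6 100.3] machine 22.6 -19.7 [-0.2 -0.6] [0.7 0. ]
```

Emit:
play_rows(
  increments=[
    {"dx":32,"dy":-23,"rz":-1},
    {"dx":64,"dy":-46,"rz":-2},
    {"dx":96,"dy":-69,"rz":-3},
    {"dx":128,"dy":-92,"rz":-4},
    {"dx":160,"dy":-115,"rz":-5},
    {"dx":192,"dy":-138,"rz":-6},
    {"dx":224,"dy":-161,"rz":-7},
    {"dx":256,"dy":-184,"rz":-8},
  ],
  fingers=1,
)

```text
invalid input
```

```bash
cat > go.py <<'E'
import sys
from h import *
# go.py x y z psi(deg): delta in tool axes
s=env.state(); M=R.from_euler("xyz",s["tcp_rot"])
x,y,z,psi=map(float,sys.argv[1:5])
d=M.inv().apply(np.array([x,y,z])-s["eef_pos"]); T=R.from_euler("xyz",[np.pi,0,np.deg2rad(psi)])
print("t",s["t"].round(2),"pos",s["eef_pos"].round(1),"rot",np.rad2deg(s["tcp_rot"]).round(2),"d",d.round(1),"rv",(np.rad2deg((M.inv()*T).as_rotvec())/6).round(2),"j",s["joints"].round(2),"f",s["ft_force"].round(1),"op",s["opening"])
E
python3 go.py 481 61.5 404 149
```

```text
Traceback (most recent call last):
  File "go.py", line 7, in <module>
    print("t",s["t"].round(2),"pos",s["eef_pos"].round(1),"rot",np.rad2deg(s["tcp_rot"]).round(2),"d",d.round(1),"rv",(np.rad2deg((M.inv()*T).as_rotvec())/6).round(2),"j",s["joints"].round(2),"f",s["ft_force"].round(1),"op",s["opening"])
              ^^^^^^^^^^^^
AttributeError: 'float' object has no attribute 'round'
```

Emit:
play_rows(
  increments=[
    {"dx":32,"dy":-23,"dz":0,"rx":0,"ry":0,"rz":-1},
    {"dx":64,"dy":-46,"dz":0,"rx":0,"ry":0,"rz":-2},
    {"dx":96,"dy":-69,"dz":0,"rx":0,"ry":0,"rz":-3},
    {"dx":128,"dy":-92,"dz":0,"rx":0,"ry":0,"rz":-4},
    {"dx":160,"dy":-115,"dz":0,"rx":0,"ry":0,"rz":-5},
    {"dx":192,"dy":-138,"dz":0,"rx":0,"ry":0,"rz":-6},
    {"dx":224,"dy":-161,"dz":0,"rx":0,"ry":0,"rz":-7},
    {"dx":256,"dy":-184,"dz":0,"rx":0,"ry":0,"rz":-8},
  ],
  fingers=1,
)

```text
t: 1.12
eef_pos: [370.4, -349.6, 404.9]
tcp_rot: [3.141, 0.0, 1.128]
ft_force: [0.9, -0.5, 0.1]
opening: 0.997
```

```bash
sed -i 's/s\["t"\].round(2)/round(s["t"],2)/' go.py; python3 go.py 481 61.5 404 149
```

```text
t 1.12 pos [ 370.4 -349.6  404.9] rot [1.7998e+02 1.0000e-02 6.4600e+01] d [418.8 -76.4   0.8] rv [  0.     0.   -14.07] j [-0.89  0.33  1.84  0.    0.98 -0.44] f [ 0.9 -0.5  0.1] op 0.9969993601617961
```

Emit:
play_rows(
  increments=[
    {"dx":38,"dy":-7,"dz":0,"rx":0,"ry":0,"rz":-1.1},
    {"dx":76,"dy":-14,"dz":0,"rx":0,"ry":0,"rz":-2.2},
    {"dx":114,"dy":-21,"dz":0,"rx":0,"ry":0,"rz":-3.3},
    {"dx":152,"dy":-28,"dz":0,"rx":0,"ry":0,"rz":-4.4},
    {"dx":190,"dy":-35,"dz":0,"rx":0,"ry":0,"rz":-5.5},
    {"dx":228,"dy":-42,"dz":0,"rx":0,"ry":0,"rz":-6.6},
    {"dx":266,"dy":-49,"dz":0,"rx":0,"ry":0,"rz":-7.7},
    {"dx":304,"dy":-56,"dz":0,"rx":0,"ry":0,"rz":-8.8},
  ],
)

```text
t: 1.78
eef_pos: [450.2, -49.1, 405.1]
tcp_rot: [3.141, 0.001, 2.055]
ft_force: [1.1, -2.1, 0.4]
opening: 1.003
```

```bash
python3 go.py 481 61.5 404 149; python3 -c "
from h import *
c=cam('wrist','w1')
print(proj(c,[[481,61.5,131],[481,61.5,158],[523,-82.5,144]]))"
```

```text
t 1.78 pos [450.2 -49.1 405.1] rot [1.7996e+02 5.0000e-02 1.1772e+02] d [83.6 78.7  1.1] rv [ 0.    0.01 -5.21] j [-0.25  0.25  1.96 -0.    0.93 -0.74] f [ 1.1 -2.1  0.4] op 1.0026525502665156
[[435.99276432 130.72045545]
 [449.51010987 129.69722417]
 [385.76688576 331.17339721]]
```

View pics/w1.png

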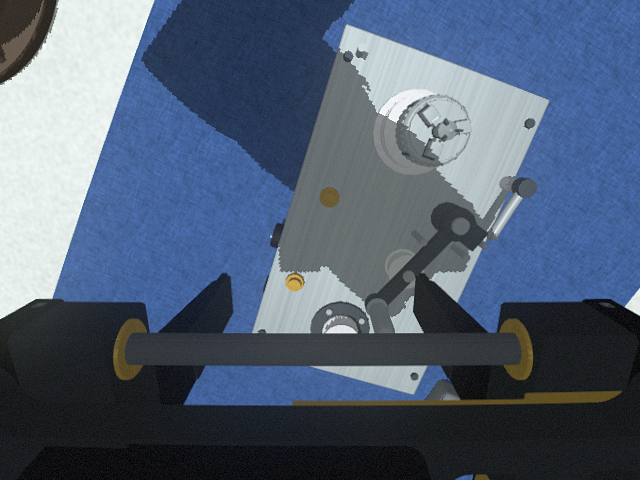

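Emit:
play_rows(
  increments=[
    {"dx":21,"dy":20,"dz":0,"rx":0,"ry":0,"rz":-1.1},
    {"dx":42,"dy":40,"dz":0,"rx":0,"ry":0,"rz":-2.2},
    {"dx":63,"dy":60,"dz":0,"rx":0,"ry":0,"rz":-3.3},
    {"dx":83.5,"dy":78.7,"dz":0,"rx":0,"ry":0,"rz":-4.4},
    {"dx":83.5,"dy":78.7,"dz":0,"rx":0,"ry":0,"rz":-5.2},
    {"dx":83.5,"dy":78.7,"dz":10,"rx":0,"ry":0,"rz":-5.2},
    {"dx":83.5,"dy":78.7,"dz":20,"rx":0,"ry":0,"rz":-5.2},
    {"dx":83.5,"dy":78.7,"dz":20,"rx":0,"ry":0,"rz":-5.2},
  ],
)

```text
t: 2.5
eef_pos: [480.4, 66.6, 384.0]
tcp_rot: [3.141, -0.001, 2.611]
ft_force: [-0.1, 0.4, -0.1]
opening: 1.0
```

```bash
python3 go.py 481 61.5 288 149; python3 -c "
from h import *
c=cam('wrist','w2')
a=np.linspace(0,6.28,60)
im=c['image'][:,:,::-1].copy()
for z in (131,104): cv2.polylines(im,[proj(c,np.c_[481+24.5*np.cos(a),61.5+24.5*np.sin(a),z+0*a]).astype(np.int32)],True,(0,0,255),1)
cv2.imwrite('pics/w2.png',im)
"
```

```text
t 2.5 pos [480.4  66.6 384. ] rot [ 1.7998e+02 -7.0000e-02  1.4958e+02] d [-3.2 -4.1 96. ] rv [ 0.   -0.01  0.1 ] j [ 0.    0.32  1.92  0.    0.91 -1.04] f [-0.1  0.4 -0.1] op 1.0003311625517652
```

View pics/w2.png

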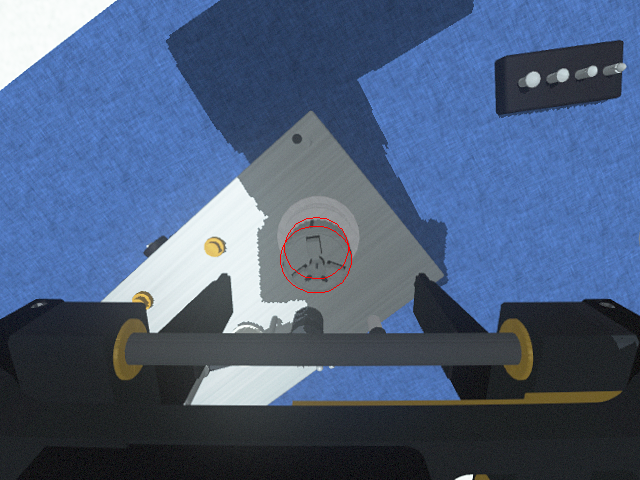

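Emit:
play_rows(
  increments=[
    {"dx":-3.2,"dy":-4.1,"dz":5,"rx":0,"ry":0,"rz":0},
    {"dx":-3.2,"dy":-4.1,"dz":20,"rx":0,"ry":0,"rz":0},
    {"dx":-3.2,"dy":-4.1,"dz":38,"rx":0,"ry":0,"rz":0},
    {"dx":-3.2,"dy":-4.1,"dz":56,"rx":0,"ry":0,"rz":0},
    {"dx":-3.2,"dy":-4.1,"dz":74,"rx":0,"ry":0,"rz":0},
    {"dx":-3.2,"dy":-4.1,"dz":88,"rx":0,"ry":0,"rz":0},
    {"dx":-3.2,"dy":-4.1,"dz":96,"rx":0,"ry":0,"rz":0},
    {"dx":-3.2,"dy":-4.1,"dz":96,"rx":0,"ry":0,"rz":0},
  ],
)

```text
t: 3.22
eef_pos: [481.3, 61.0, 287.8]
tcp_rot: [-3.141, -0.002, 2.61]
ft_force: [-0.2, 0.1, 0.4]
opening: 0.999
```

```bash
python3 go.py 481 61.5 288 149; python3 -c "
from h import *
c=cam('wrist','w3')
c=cam('side');crop(c,250,120,450,380,2.3,'s3')
"
```

```text
t 3.22 pos [481.3  61.  287.8] rot [-1.7998e+02 -1.3000e-01  1.4953e+02] d [ 0.5  0.3 -0.2] rv [-0.   -0.02  0.09] j [-0.01  0.47  2.02  0.    0.66 -1.05] f [-0.2  0.1  0.4] op 0.9987458787276644
```

View pics/w3.png

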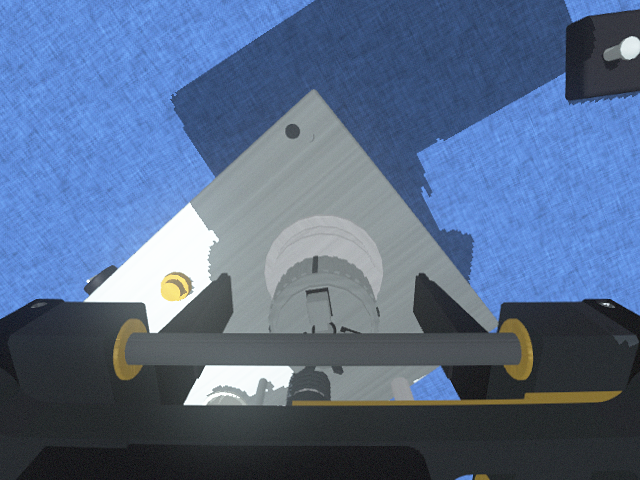

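View pics/s3.png

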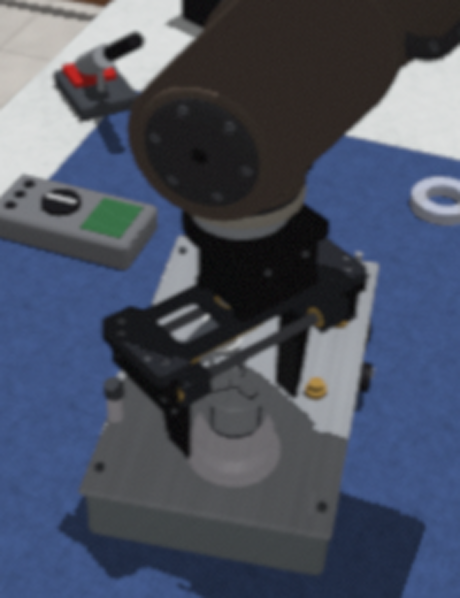

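Emit:
play_rows(
  increments=[
    {"dx":0,"dy":0,"dz":0,"rx":0,"ry":0,"rz":0},
    {"dx":0,"dy":0,"dz":0,"rx":0,"ry":0,"rz":0},
    {"dx":0,"dy":0,"dz":0,"rx":0,"ry":0,"rz":0},
    {"dx":0,"dy":0,"dz":0,"rx":0,"ry":0,"rz":0},
    {"dx":0,"dy":0,"dz":0,"rx":0,"ry":0,"rz":0},
    {"dx":0,"dy":0,"dz":0,"rx":0,"ry":0,"rz":0},
    {"dx":0,"dy":0,"dz":0,"rx":0,"ry":0,"rz":0},
    {"dx":0,"dy":0,"dz":0,"rx":0,"ry":0,"rz":0},
  ],
  fingers=0,
)

```text
t: 3.98
eef_pos: [481.5, 61.1, 289.3]
tcp_rot: [3.141, -0.0, 2.61]
ft_force: [0.3, -0.9, 0.8]
opening: 0.51
```

```bash
python3 go.py 481 61.5 288 149; python3 -c "
from h import *
print(env.state()['moment'])
c=cam('wrist');crop(c,200,180,450,420,3,'w4')
"
```

```text
t 3.98 pos [481.5  61.1 289.3] rot [ 1.7995e+02 -2.0000e-02  1.4955e+02] d [0.6 0.  1.3] rv [ 0.01 -0.    0.09] j [-0.01  0.46  2.02  0.    0.66 -1.05] f [ 0.3 -0.9  0.8] op 0.5100724399477974
[-0.04146516 -0.1100511   0.01379903]
```

View pics/w4.png

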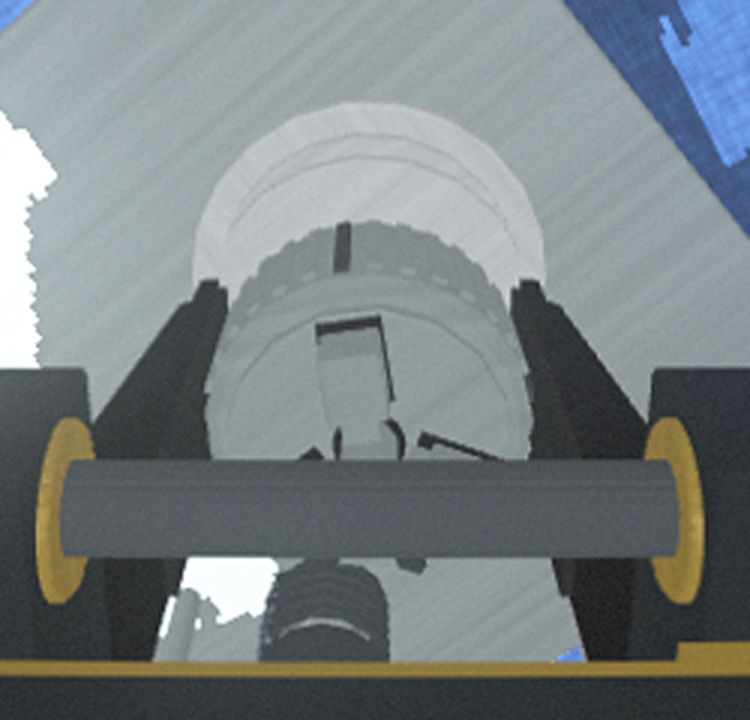

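Emit:
play_rows(
  increments=[
    {"dx":0,"dy":0,"dz":0,"rx":0,"ry":0,"rz":0.9},
    {"dx":0,"dy":0,"dz":0,"rx":0,"ry":0,"rz":1.8},
    {"dx":0,"dy":0,"dz":0,"rx":0,"ry":0,"rz":2.7},
    {"dx":0,"dy":0,"dz":0,"rx":0,"ry":0,"rz":3.6},
    {"dx":0,"dy":0,"dz":0,"rx":0,"ry":0,"rz":4.5},
    {"dx":0,"dy":0,"dz":0,"rx":0,"ry":0,"rz":5.4},
    {"dx":0,"dy":0,"dz":0,"rx":0,"ry":0,"rz":6.3},
    {"dx":0,"dy":0,"dz":0,"rx":0,"ry":0,"rz":6.7},
  ],
)

```text
t: 4.7
eef_pos: [481.4, 61.0, 289.3]
tcp_rot: [-3.142, -0.001, 1.904]
ft_force: [-0.5, -0.3, 1.2]
opening: 0.51
```

```bash
python3 go.py 481 61.5 288 109; python3 -c "
from h import *
print(env.state()['moment'])
c=cam('wrist');crop(c,200,180,450,420,3,'w5')
"
```

```text
t 4.7 pos [481.4  61.  289.3] rot [-1.8000e+02 -4.0000e-02  1.0907e+02] d [ 0.6 -0.3  1.3] rv [-0.   -0.01  0.01] j [-0.01  0.46  2.02  0.    0.66 -0.34] f [-0.5 -0.3  1.2] op 0.5103773169167057
[-0.18858433 -0.03067083  0.13876783]
```

View pics/w5.png

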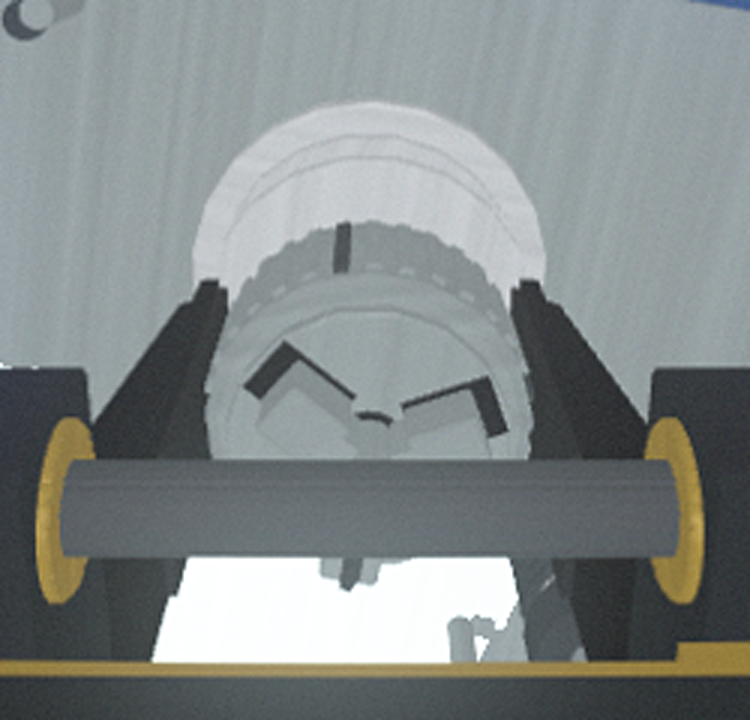

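Emit:
play_rows(
  increments=[
    {"dx":0,"dy":0,"dz":0,"rx":0,"ry":0,"rz":0.6},
    {"dx":0,"dy":0,"dz":0,"rx":0,"ry":0,"rz":1.2},
    {"dx":0,"dy":0,"dz":0,"rx":0,"ry":0,"rz":1.6},
    {"dx":0,"dy":0,"dz":0,"rx":0,"ry":0,"rz":1.8},
    {"dx":0,"dy":0,"dz":0,"rx":0,"ry":0,"rz":1.8},
  ],
)

```text
t: 5.17
eef_pos: [481.4, 61.0, 289.3]
tcp_rot: [-3.141, -0.001, 1.715]
ft_force: [-1.4, -0.2, 1.1]
opening: 0.514
```

```bash
python3 go.py 481 61.5 288 109; python3 -c "
from h import *
print(env.state()['moment'])
c=cam('wrist');crop(c,200,180,450,420,3,'w6')
"
```

```text
t 5.17 pos [481.4  61.  289.3] rot [-1.7999e+02 -4.0000e-02  9.8260e+01] d [ 0.5 -0.3  1.3] rv [-0.   -0.01 -1.79] j [-0.01  0.46  2.02  0.    0.66 -0.16] f [-1.4 -0.2  1.1] op 0.5137584633681116
[-0.24883941 -0.1501232  -0.09949474]
```

View pics/w6.png

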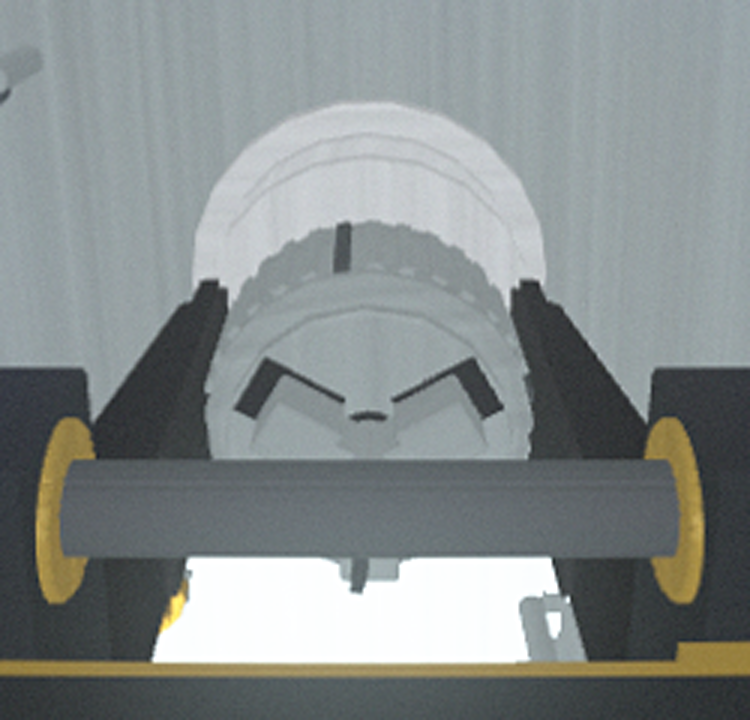

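Emit:
play_rows(
  increments=[
    {"dx":0,"dy":0,"dz":0,"rx":0,"ry":0,"rz":0.4},
    {"dx":0,"dy":0,"dz":0,"rx":0,"ry":0,"rz":0.8},
    {"dx":0,"dy":0,"dz":0,"rx":0,"ry":0,"rz":1.2},
  ],
)

```text
t: 5.47
eef_pos: [481.4, 61.0, 289.3]
tcp_rot: [-3.141, -0.001, 1.59]
ft_force: [-1.2, -0.6, 1.5]
opening: 0.513
```

```bash
python3 go.py 481 61.5 288 109; python3 -c "
from h import *
s=env.state();print(s['moment'],s['tau'][5])"
```

```text
t 5.47 pos [481.4  61.  289.3] rot [-1.7998e+02 -3.0000e-02  9.1120e+01] d [ 0.5 -0.4  1.3] rv [-0.   -0.01 -2.98] j [-0.01  0.46  2.02  0.    0.66 -0.03] f [-1.2 -0.6  1.5] op 0.5130513449296005
[-0.14182724 -0.15388289  0.25705073] -0.5930033326148987
```

Emit:
play_rows(
  increments=[
    {"dx":0,"dy":0,"dz":0,"rx":0,"ry":0,"rz":0.4},
    {"dx":0,"dy":0,"dz":0,"rx":0,"ry":0,"rz":0.8},
    {"dx":0,"dy":0,"dz":0,"rx":0,"ry":0,"rz":1.2},
  ],
)

```text
t: 5.72
eef_pos: [481.4, 61.0, 289.3]
tcp_rot: [-3.141, -0.0, 1.465]
ft_force: [-1.5, 0.1, 0.6]
opening: 0.51
```

```bash
python3 go.py 481 61.5 288 109; python3 -c "
from h import *
s=env.state();print(s['moment'],s['tau'][5])
c=cam('wrist');crop(c,200,180,450,420,3,'w7')"
```

```text
t 5.72 pos [481.4  61.  289.3] rot [-1.7997e+02 -2.0000e-02  8.3940e+01] d [ 0.4 -0.4  1.3] rv [-0.   -0.   -4.18] j [-0.01  0.46  2.02  0.    0.66  0.09] f [-1.5  0.1  0.6] op 0.5102755143559814
[-0.1123872  -0.15967478  0.32307381] -0.5365357361733913
```

View pics/w7.png

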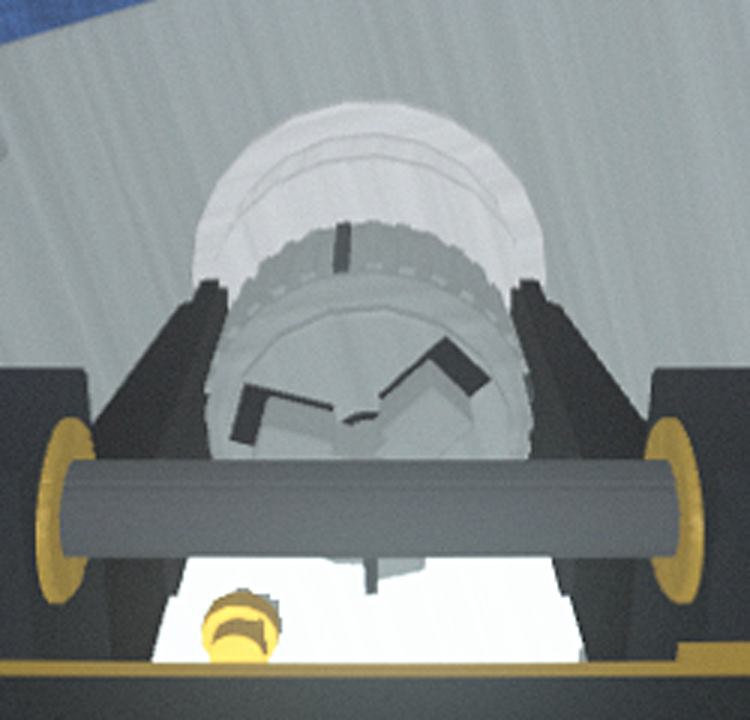

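Emit:
play_rows(
  increments=[
    {"dx":0,"dy":0,"dz":0,"rx":0,"ry":0,"rz":0.3},
    {"dx":0,"dy":0,"dz":0,"rx":0,"ry":0,"rz":0.6},
    {"dx":0,"dy":0,"dz":0,"rx":0,"ry":0,"rz":0.9},
  ],
)

```text
t: 6.02
eef_pos: [481.3, 61.0, 289.3]
tcp_rot: [-3.141, 0.0, 1.37]
ft_force: [-2.0, -3.4, 2.0]
opening: 0.513
```

```bash
python3 go.py 481 61.5 288 109; python3 -c "
from h import *
s=env.state();print(s['moment'],s['tau'][5])"
```

```text
t 6.02 pos [481.3  61.  289.3] rot [-1.7997e+02  1.0000e-02  7.8520e+01] d [ 0.4 -0.4  1.3] rv [-0.    0.   -5.08] j [-0.01  0.46  2.02 -0.    0.66  0.19] f [-2.  -3.4  2. ] op 0.5128422406953912
[-0.72463294  0.06398261  0.92723554] 0.5005095899105072
```

Emit:
play_rows(
  increments=[
    {"dx":0,"dy":0,"dz":0,"rx":0,"ry":0,"rz":0.2},
    {"dx":0,"dy":0,"dz":0,"rx":0,"ry":0,"rz":0.4},
  ],
)

```text
t: 6.18
eef_pos: [481.3, 61.1, 289.4]
tcp_rot: [-3.141, 0.0, 1.33]
ft_force: [-0.1, 2.1, 3.9]
opening: 0.513
```

```bash
python3 go.py 481 61.5 288 109; python3 -c "
from h import *
s=env.state();print(s['moment'],s['tau'][5])
c=cam('wrist');crop(c,200,180,450,420,3,'w8')"
```

```text
t 6.18 pos [481.3  61.1 289.4] rot [-1.7997e+02  2.0000e-02  7.6210e+01] d [ 0.3 -0.4  1.4] rv [-0.01  0.   -5.47] j [-0.01  0.46  2.02 -0.    0.66  0.23] f [-0.1  2.1  3.9] op 0.5131634882160944
[0.18976592 0.03107489 0.83755883] 0.3972877934575081
```

View pics/w8.png

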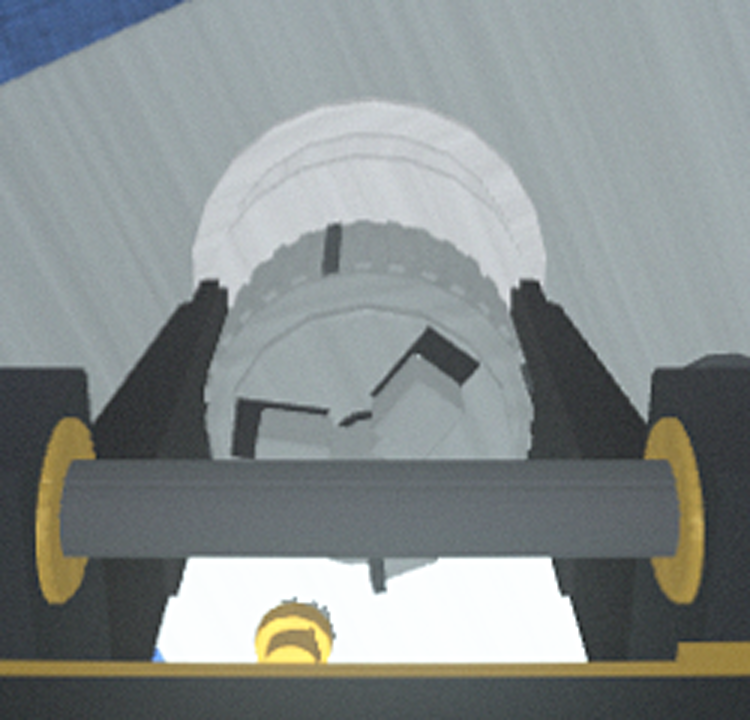

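Emit:
play_rows(
  increments=[
    {"dx":0,"dy":0,"dz":0,"rx":0,"ry":0,"rz":0},
    {"dx":0,"dy":0,"dz":0,"rx":0,"ry":0,"rz":0},
    {"dx":0,"dy":0,"dz":0,"rx":0,"ry":0,"rz":0},
    {"dx":0,"dy":0,"dz":0,"rx":0,"ry":0,"rz":0},
    {"dx":0,"dy":0,"dz":0,"rx":0,"ry":0,"rz":0},
    {"dx":0,"dy":0,"dz":-25,"rx":0,"ry":0,"rz":0},
    {"dx":0,"dy":0,"dz":-55,"rx":0,"ry":0,"rz":0},
    {"dx":0,"dy":0,"dz":-85,"rx":0,"ry":0,"rz":0},
  ],
  fingers=1,
)

```text
t: 6.9
eef_pos: [481.3, 61.0, 375.1]
tcp_rot: [-3.139, 0.001, 1.328]
ft_force: [-0.0, -0.4, -0.1]
opening: 0.979
```

```bash
python3 go.py 523 -82.5 370 76; python3 -c "
from h import *
s=env.state();print(s['moment'],s['tau'][5])
c=cam('wrist');crop(c,200,180,450,420,3,'w9')"
```

```text
t 6.9 pos [481.3  61.  375.1] rot [-1.7988e+02  4.0000e-02  7.6060e+01] d [-129.3   75.1    5. ] rv [-0.02  0.01  0.01] j [-0.01  0.33  1.93 -0.    0.88  0.23] f [-0.  -0.4 -0.1] op 0.978796004715189
[-0.01727911 -0.10928016  0.01500292] -0.004335262638051063
```

View pics/w9.png

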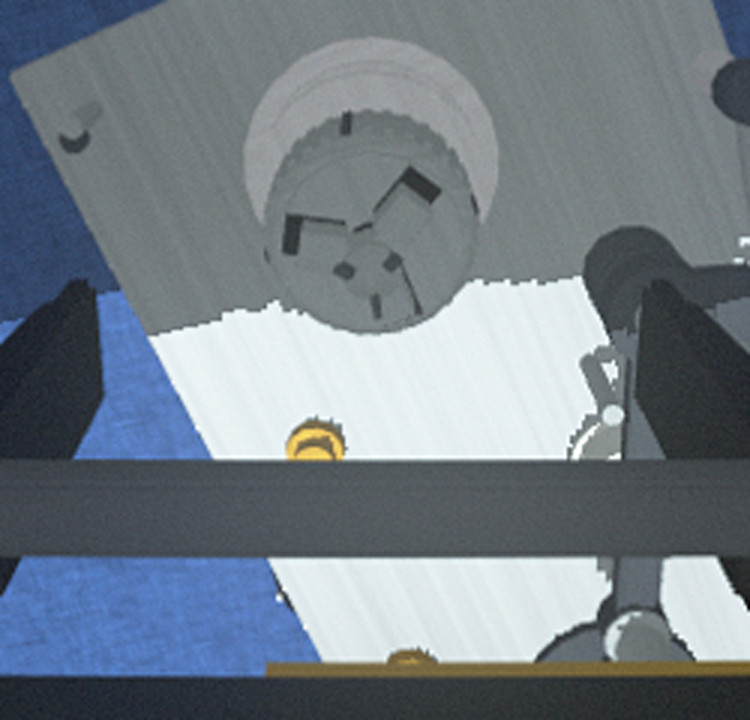

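Emit:
play_rows(
  increments=[
    {"dx":-32,"dy":19,"dz":0,"rx":0,"ry":0,"rz":0},
    {"dx":-64,"dy":38,"dz":0,"rx":0,"ry":0,"rz":0},
    {"dx":-97,"dy":57,"dz":0,"rx":0,"ry":0,"rz":0},
    {"dx":-120,"dy":70,"dz":0,"rx":0,"ry":0,"rz":0},
    {"dx":-129.3,"dy":75.1,"dz":0,"rx":0,"ry":0,"rz":0},
    {"dx":-129.3,"dy":75.1,"dz":0,"rx":0,"ry":0,"rz":0},
  ],
)

```text
t: 7.45
eef_pos: [524.0, -84.1, 380.3]
tcp_rot: [3.136, -0.001, 1.325]
ft_force: [-0.7, 0.2, -0.2]
opening: 1.002
```

```bash
python3 go.py 523 -82.5 296 76; cat > ovp.py <<'E'
import sys
from h import *
c=cam('wrist'); im=c['image'][:,:,::-1].copy()
a=np.linspace(0,6.28,60)
for z in (144,98): cv2.polylines(im,[proj(c,np.c_[523+8*np.cos(a),-82.5+8*np.sin(a),z+0*a]).astype(np.int32)],True,(0,0,255),1)
cv2.imwrite(f'pics/{sys.argv[1]}.png',im)
c=cam('side');crop(c,250,120,450,380,2.3,sys.argv[1]+'s')
E
python3 ovp.py w10
```

```text
t 7.45 pos [524.  -84.1 380.3] rot [ 1.7968e+02 -7.0000e-02  7.5920e+01] d [ 1.2 -1.8 84.3] rv [ 0.05 -0.01 -0.01] j [-0.28  0.39  1.82  0.    0.93 -0.04] f [-0.7  0.2 -0.2] op 1.002217230743524
```

View pics/w10.png

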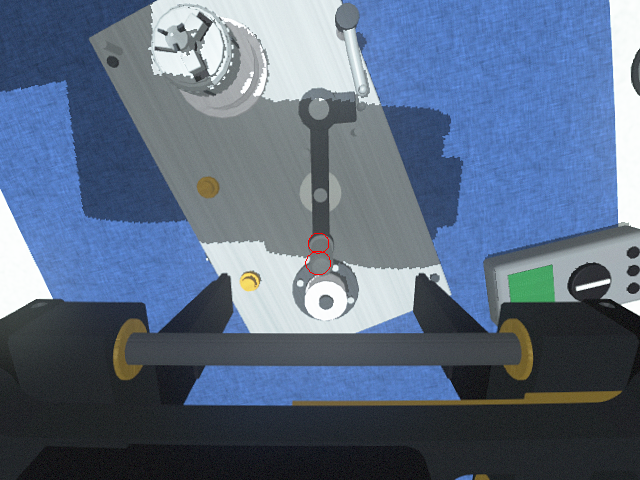

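View pics/w10s.png

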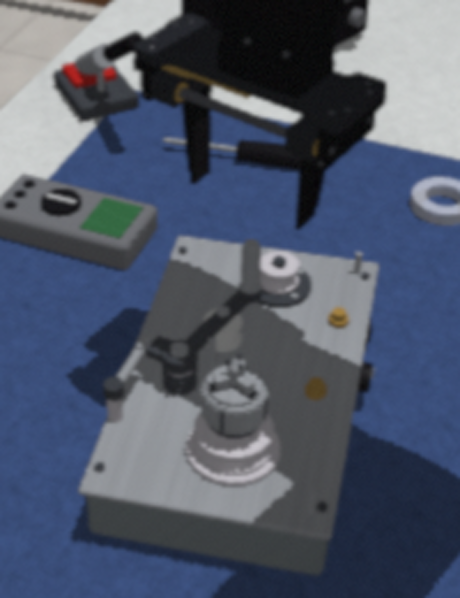

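Emit:
play_rows(
  increments=[
    {"dx":1.2,"dy":-1.8,"dz":5,"rx":0.05,"ry":0,"rz":0},
    {"dx":1.2,"dy":-1.8,"dz":25,"rx":0.05,"ry":0,"rz":0},
    {"dx":1.2,"dy":-1.8,"dz":45,"rx":0.05,"ry":0,"rz":0},
    {"dx":1.2,"dy":-1.8,"dz":65,"rx":0.05,"ry":0,"rz":0},
    {"dx":1.2,"dy":-1.8,"dz":80,"rx":0.05,"ry":0,"rz":0},
    {"dx":1.2,"dy":-1.8,"dz":84,"rx":0.05,"ry":0,"rz":0},
    {"dx":1.2,"dy":-1.8,"dz":84,"rx":0.05,"ry":0,"rz":0},
  ],
)

```text
t: 8.13
eef_pos: [522.0, -79.0, 295.5]
tcp_rot: [-3.139, -0.002, 1.329]
ft_force: [0.1, -0.7, 0.2]
opening: 0.999
```

```bash
python3 go.py 523 -82.5 296 76;python3 ovp.py w11
```

```text
t 8.13 pos [522.  -79.  295.5] rot [-1.7983e+02 -9.0000e-02  7.6130e+01] d [-3.2  1.8 -0.5] rv [-0.03 -0.02  0.02] j [-0.28  0.5   1.91  0.    0.74 -0.04] f [ 0.1 -0.7  0.2] op 0.9986783066377434
```

View pics/w11.png

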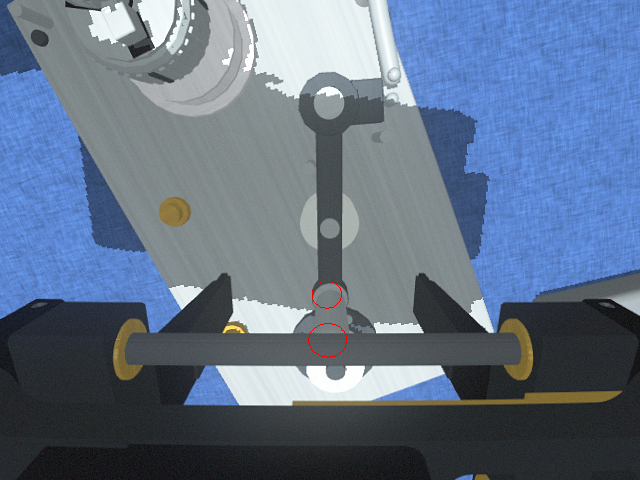

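View pics/w11s.png

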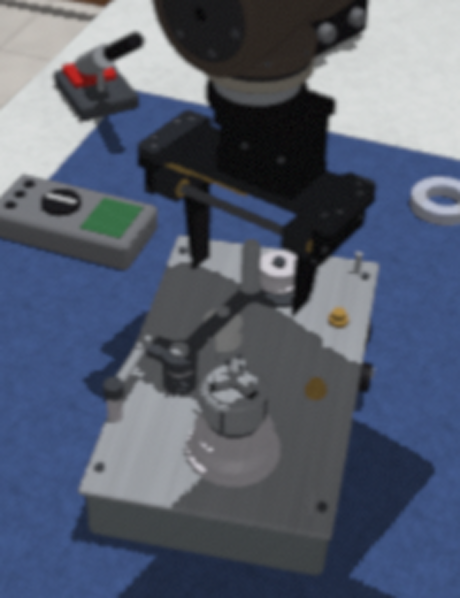

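Emit:
play_rows(
  increments=[
    {"dx":-3,"dy":1.5,"dz":0,"rx":0,"ry":0,"rz":0},
    {"dx":-3,"dy":1.5,"dz":0,"rx":0,"ry":0,"rz":0},
    {"dx":-3,"dy":1.5,"dz":0,"rx":0,"ry":0,"rz":0},
    {"dx":-3,"dy":1.5,"dz":0,"rx":0,"ry":0,"rz":0},
    {"dx":-3,"dy":1.5,"dz":0,"rx":0,"ry":0,"rz":0},
    {"dx":-3,"dy":1.5,"dz":0,"rx":0,"ry":0,"rz":0},
    {"dx":-3,"dy":1.5,"dz":0,"rx":0,"ry":0,"rz":0},
    {"dx":-3,"dy":1.5,"dz":0,"rx":0,"ry":0,"rz":0},
  ],
  fingers=0,
)

```text
t: 8.9
eef_pos: [523.1, -82.8, 297.0]
tcp_rot: [-3.142, -0.002, 1.328]
ft_force: [-0.4, -0.7, -0.7]
opening: 0.491
```

Emit:
play_rows(
  increments=[
    {"dx":0,"dy":0,"dz":0,"rx":0,"ry":0,"rz":0},
    {"dx":0,"dy":0,"dz":0,"rx":0,"ry":0,"rz":0},
    {"dx":0,"dy":0,"dz":0,"rx":0,"ry":0,"rz":0},
    {"dx":0,"dy":0,"dz":0,"rx":0,"ry":0,"rz":0},
  ],
  fingers=0,
)

```text
t: 9.23
eef_pos: [523.1, -82.8, 297.0]
tcp_rot: [-3.141, -0.002, 1.328]
ft_force: [-0.3, -0.4, -0.0]
opening: 0.218
```

```bash
python3 go.py 523 -82.5 296 76;python3 ovp.py w12; cat > arc.py <<'E'
from h import *
s=env.state(); M=R.from_euler("xyz",s["tcp_rot"]); piv=np.array([546,12.5]); r=s["eef_pos"][:2]-piv
print("r",np.hypot(*r))
for a in np.arange(0.05,0.71,0.05):
    c,sn=np.cos(a),np.sin(a); q=np.array([[c,-sn],[sn,c]])@r
    d=M.inv().apply(np.r_[q-r,0]); print(round(a,2),d.round(1),"rz",round(-np.rad2deg(a)/6,2))
E
python3 arc.py
```

```text
t 9.23 pos [523.1 -82.8 297. ] rot [-1.7999e+02 -9.0000e-02  7.6100e+01] d [ 0.3 -0.2  1. ] rv [-0.   -0.01  0.02] j [-0.28  0.5   1.9   0.    0.74 -0.04] f [-0.3 -0.4 -0. ] op 0.21783642835498093
r 98.0047185150295
0.05 [0.2 4.9 0. ] rz -0.48
0.1 [0.6 9.8 0. ] rz -0.95
0.15 [ 1.3 14.6  0. ] rz -1.43
0.2 [ 2.2 19.4  0.1] rz -1.91
0.25 [ 3.4 24.2  0.1] rz -2.39
0.3 [ 4.8 28.9  0.1] rz -2.86
0.35 [ 6.4 33.5  0.1] rz -3.34
0.4 [ 8.3 38.   0.1] rz -3.82
0.45 [10.4 42.5  0.1] rz -4.3
0.5 [12.7 46.8  0.2] rz -4.77
0.55 [15.2 51.   0.2] rz -5.25
0.6 [17.9 55.1  0.2] rz -5.73
0.65 [20.9 59.   0.2] rz -6.21
0.7 [24.  62.8  0.2] rz -6.68
```

View pics/w12.png

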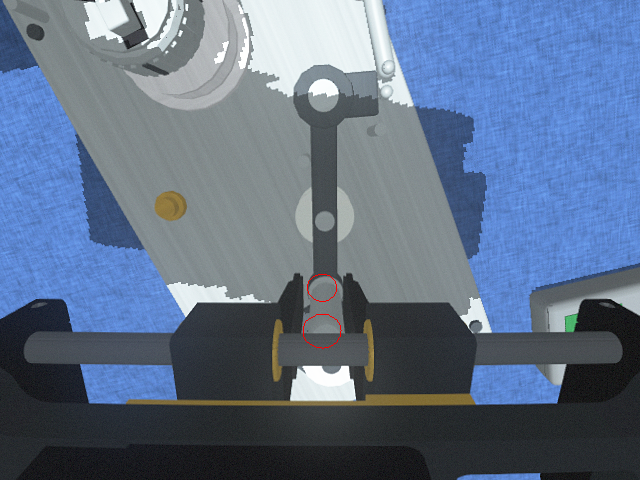

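Emit:
play_rows(
  increments=[
    {"dx":0,"dy":0,"dz":0,"rx":0,"ry":0,"rz":0},
    {"dx":0,"dy":0,"dz":0,"rx":0,"ry":0,"rz":0},
    {"dx":0,"dy":0,"dz":0,"rx":0,"ry":0,"rz":0},
    {"dx":0,"dy":0,"dz":0,"rx":0,"ry":0,"rz":0},
  ],
)

```text
t: 9.67
eef_pos: [523.9, -83.0, 297.0]
tcp_rot: [3.138, -0.002, 1.328]
ft_force: [2.0, 0.3, -2.3]
opening: 0.163
```

Emit:
play_rows(
  increments=[
    {"dx":0.2,"dy":5,"dz":0,"rx":0,"ry":0,"rz":-0.48},
    {"dx":0.6,"dy":10,"dz":0,"rx":0,"ry":0,"rz":-0.95},
    {"dx":1.3,"dy":15,"dz":0,"rx":0,"ry":0,"rz":-1.43},
    {"dx":2.2,"dy":20,"dz":0,"rx":0,"ry":0,"rz":-1.91},
    {"dx":3.4,"dy":24.7,"dz":0,"rx":0,"ry":0,"rz":-2.39},
    {"dx":4.8,"dy":29.5,"dz":0,"rx":0,"ry":0,"rz":-2.86},
  ],
)

```text
t: 10.17
eef_pos: [552.8, -85.5, 296.9]
tcp_rot: [-3.141, -0.001, 1.63]
ft_force: [-7.4, -0.8, 4.3]
opening: 0.168
```

```bash
python3 go.py 523 -82.5 296 76;python3 ovp.py w13; python3 arc.py
```

```text
t 10.17 pos [552.8 -85.5 296.9] rot [-1.7996e+02 -7.0000e-02  9.3390e+01] d [  4.8 -29.6   1. ] rv [-0.01 -0.01  2.9 ] j [-0.27  0.53  1.83  0.    0.78 -0.33] f [-7.4 -0.8  4.3] op 0.1680610458188021
r 98.18178781195341
0.05 [0.2 4.9 0. ] rz -0.48
0.1 [0.7 9.8 0. ] rz -0.95
0.15 [ 1.3 14.7  0. ] rz -1.43
0.2 [ 2.3 19.5  0. ] rz -1.91
0.25 [ 3.5 24.2  0. ] rz -2.39
0.3 [ 4.9 28.9  0. ] rz -2.86
0.35 [ 6.5 33.6  0. ] rz -3.34
0.4 [ 8.4 38.1  0. ] rz -3.82
0.45 [10.5 42.5  0.1] rz -4.3
0.5 [12.8 46.9  0.1] rz -4.77
0.55 [15.3 51.1  0.1] rz -5.25
0.6 [18.1 55.1  0.1] rz -5.73
0.65 [21.  59.1  0.1] rz -6.21
0.7 [24.1 62.9  0.1] rz -6.68
```

View pics/w13.png

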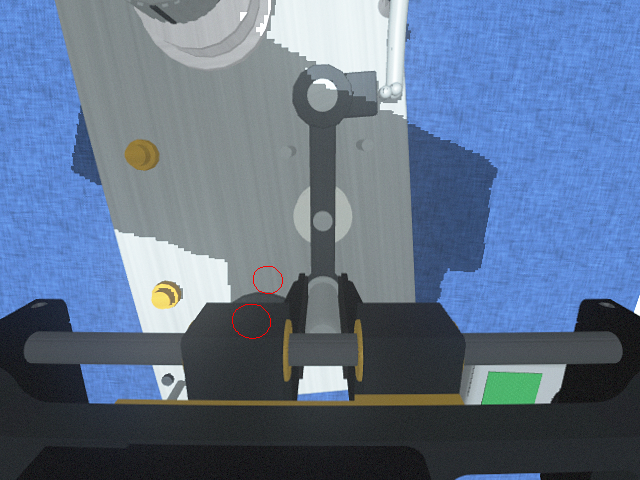

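Emit:
play_rows(
  increments=[
    {"dx":0.2,"dy":5,"dz":0,"rx":0,"ry":0,"rz":-0.48},
    {"dx":0.7,"dy":10,"dz":0,"rx":0,"ry":0,"rz":-0.95},
    {"dx":1.3,"dy":15,"dz":0,"rx":0,"ry":0,"rz":-1.43},
    {"dx":2.3,"dy":19.8,"dz":0,"rx":0,"ry":0,"rz":-1.91},
    {"dx":3.5,"dy":24.7,"dz":0,"rx":0,"ry":0,"rz":-2.39},
    {"dx":4.9,"dy":29.5,"dz":0,"rx":0,"ry":0,"rz":-2.86},
    {"dx":5.9,"dy":32.5,"dz":0,"rx":0,"ry":0,"rz":-3.2},
    {"dx":5.9,"dy":32.5,"dz":0,"rx":0,"ry":0,"rz":-3.2},
  ],
)

```text
t: 10.93
eef_pos: [585.2, -77.7, 297.0]
tcp_rot: [-3.141, -0.001, 1.967]
ft_force: [-6.0, -3.8, 3.7]
opening: 0.162
```

Emit:
play_rows(
  increments=[
    {"dx":0,"dy":0,"dz":0,"rx":0,"ry":0,"rz":0},
    {"dx":0,"dy":0,"dz":0,"rx":0,"ry":0,"rz":0},
    {"dx":0,"dy":0,"dz":0,"rx":0,"ry":0,"rz":0},
    {"dx":0,"dy":0,"dz":0,"rx":0,"ry":0,"rz":0},
  ],
)

```text
t: 11.27
eef_pos: [584.6, -78.0, 297.0]
tcp_rot: [-3.139, -0.002, 1.966]
ft_force: [-5.3, -4.4, 2.0]
opening: 0.165
```

```bash
python3 go.py 523 -82.5 296 76;python3 ovp.py w14; python3 -c "
from h import *
c=cam('top');crop(c,240,200,420,345,4.4,'t14')
s=env.state();r=s['eef_pos'][:2]-[546,12.5];r0=np.array([523.1,-82.8])-[546,12.5]
print(np.arctan2(r[1],r[0])-np.arctan2(r0[1],r0[0]))"
```

```text
t 11.27 pos [584.6 -78.  297. ] rot [-1.7986e+02 -1.0000e-01  1.1265e+02] d [ 19.6 -58.5   1.2] rv [-0.03 -0.01  6.11] j [-0.24  0.57  1.76 -0.    0.82 -0.64] f [-5.3 -4.4  2. ] op 0.16488338893277246
0.6384272878073498
```

View pics/w14.png

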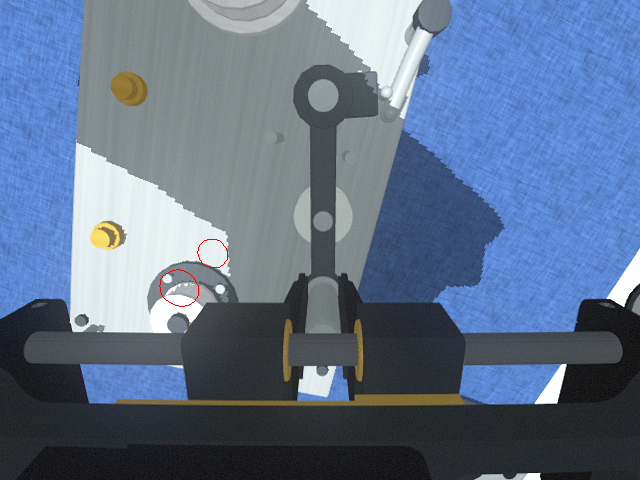

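View pics/w14s.png

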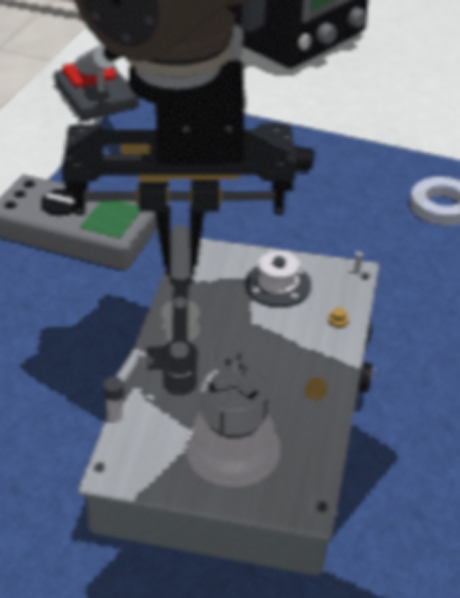

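View pics/t14.png

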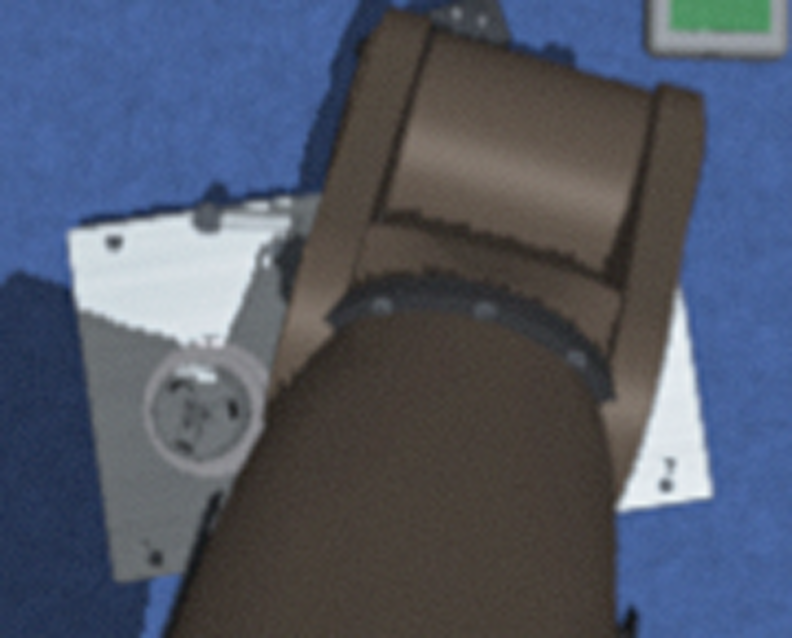

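```bash
python3 -c "
from h import *
s=env.state();print(s['t'],s['ft_force'],s['opening']);print(env.job_done())"
```

```text
11.4167 [-6.19940793 -4.45345666  2.27982086] 0.16476629079843444
the job is handed in; nothing more can be done
None
```

I tightened the chuck on the bit, swung the tensioner arm past its click, and handed the job in at 11.4 s with the fingers still holding the post. No verdict was reported.

- **Chuck:** I gripped the sleeve and turned it clockwise about 1.2 rad. The torque rose from about 0.14 to 0.32 N m, then jumped to about 0.9 N m and the fingers started to slip on the sleeve. That is above the 0.3 to 0.5 N m you gave for tight, so I probably ran it up to the end stop. After release, the pictures showed the jaws closed on an upright bit. I couldn't measure the jaw forces directly.
- **Tensioner:** I gripped the post and swung it along its arc. At the end the arm was at about 0.64 rad, both from the tool position about the pivot and from the tool's turn. The force on the tool was about 7 N, which matches the spring past the click. I took the pawl to have dropped from that angle and force; I did not see it drop.
- **Bystanders:** nothing else on the bench was touched that I know of, and nothing looked moved in the last pictures. I did not measure their positions afterwards.
- **Disagreement:** the machine's parts sat about 10 mm in x and 5 mm in y away from where the middle of the deck outline put them. I used positions measured from the two cameras instead, and the wrist camera agreed with those.

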